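# Clamp an angle bracket in a thumbwheel gauge

### The arm

A 6-joint arm with a two-finger parallel gripper is mounted at the origin on a cart in front of the work surface, level with it; the furniture and walls round the work are solid. World frame = base frame: x ahead of the robot, y to its left, z up, the work surface at z = 0. Lengths are in mm, angles in rad, forces in N, time in s.
With the tool pointing down it reaches from about 350 to 875 mm from the base axis. Payload 4.2 kg.
Tool frame: the origin (TCP) lies between the finger pads; the fingertips stand 17 mm ahead of it and the grasp point (between the pads) lies 2 mm behind it; z points along the fingers, y is the line along which they close (so a half turn about z gives the same grasp; the last joint's range is limited). The gripper opens to 85 mm and grips with 20 to 120 N. Pads are 22 mm wide; open, the fingers measure 114 mm over their backs; the gripper's body (76 mm by 85 mm) begins 54 mm behind the grasp point. The pads swing forward as they close: fully open they stand 13 mm farther back than shut.
Start: joints at [-0.951, 0.385, 0.008, 0, -1.194, -0.259], TCP at [220.653, -584.732, 248.312] pointing down, gripper open.
Joint ranges: [-3.14, 3.14], [-1.21, 2.06], [-1.07, 1.41], [-3.16, 2.05], [-2.99, -0.16], [-3.1, 3.1]. Speed limits (rad/s): [2.79, 2.79, 3.14, 3.14, 3.14, 3.14].

### API

Orientations are given as a unit quaternion [x, y, z, w].
In Python, from bench import arm gives the robot as it stands.
- The arm moves only by the tool jog_arm, called by a JSON object that holds its "api" and its "payload". Schema: {"type":"object","properties":{"moves":{"type":"array","items":{"type":"array","items":{"type":"array","items":{"type":"number"},"minItems":6,"maxItems":6},"minItems":1,"maxItems":10},"minItems":1,"maxItems":1},"aperture":{"type":"number"},"only":{"type":"string"},"quiet":{"type":"boolean"},"lines":{"type":"string"}},"required":["moves"],"additionalProperties":false}. moves is a list that holds a single list of rows (three levels of brackets), with 1 to 10 rows, each of 6 numbers: dx, dy, dz in units of 5 mm, then a rotation vector rx, ry, rz in rad; each row is the pose to reach, as a shift and turn from the pose commanded when the call began, along the tool's axes at that moment; what a row does not reach only later rows make up. A row lasts 1/10 s, in which the tool goes at most 50 mm and 0.15 rad, less where a joint would pass 70% of its speed; a pose out of reach is approached as far as the arm can. aperture is the finger opening in mm, set as the call begins (left out keeps the last). The fingers move at their own pace and stop on an object; the grip force is fixed at half the most. Time passes only in rows, so rows that do not move let the fingers close. The tool returns the time, the measured TCP pose, the force, the opening and the grip force at its end. only (a regular expression) keeps the lines of the reply that match it, lines (a string "A,B") keeps lines A to B, and quiet returns only ok. Input that does not fit is refused with a message, and nothing moves.
- arm.read_state(): the state, without advancing time (a new reading comes with each control period).
- arm.get_image(name): name is "side" or "top" or "wrist"; returns the picture (400x640x3 uint8, blue, green, red); there is no depth.
- arm.get_calibration(name): a dict with "K" (3x3 intrinsics, pixels), "D" ([k1, k2, p1, p2, k3] as OpenCV has them; the pictures are not rectified), "rvec" (rotation vector, rad) and "tvec" (3), from world to camera coordinates, as OpenCV has them. Camera axes: x right, y down, z forward; pixel columns grow to the right and rows downward; lengths in mm; the calibration is good to about 2 mm. A picture is of the moment at which its call begins: read the wrist's pose just before it. get_calibration takes no time and is no camera call; for the wrist camera it gives the pose at the moment of the call.
- arm.job_done(): hands the job in; it is judged then, once.
The state is a dict: "clock": time; "joints": joint angles; "joint_vel": joint speeds; "joint_efforts": joint torques, N m; "position": TCP position; "ee_rot": TCP orientation; "contact_force": force on the tool from outside, world axes, zero at the start; "wrist_torque": the same for the moment, N m; "gripper_width": finger opening in mm; "grasp_force": force on a finger pad.
Only numpy, scipy, OpenCV 4.12 (cv2) and the standard library are available. Lean on these libraries where they do the work, as an engineer would, in place of code of your own. Each camera call takes 0.05 s, during which the arm holds its last target. There are 200 camera calls.

### The job

Check the angle bracket in the thumbwheel gauge: roll the orange thumbwheel on top of the grey housing with a fingertip to open the jaw wider than the bracket, and lay the bracket flat on the bed, its length running from jaw to jaw and its upright leg standing up. Then roll the wheel the other way until the bracket is closed snugly between both jaws. Move the jaw only by its wheel, never by pushing the jaw itself, and leave the other things on the bench where they are.

Things in the scene. Friction and masses are not known exactly. Their poses are not given: they have to be found in the camera images.
- gauge: Thumbwheel bench gauge, fixed to the bench. Origin: centre of its underside; x across, y along, z up. Dark steel bed 80 (x) x 214 (y) x 10 mm with white graduations. At the +y end a grey housing, 62 (x) x 80 (y) mm, y = 25 to 105 mm, flat top 50 mm above the bench; the wheel shows in a slot in that top. At the -y end the fixed jaw.
- bed (a point): Point on the top of the bed (10 mm above the bench) 35 mm from the fixed jaw's face, at x = 0, y = -54 mm of the gauge: where the middle of a 70 mm part lies when it touches the fixed jaw. Axes as the gauge's.
- wheel_top (a point): Crest of the thumbwheel, at x = 0, y = 65 mm of the gauge, 56 mm above the bench; axes as the gauge's. Orange rubbery wheel with black ribs, radius 24 mm, 16 mm wide, axle along x, on a rigid axle; only its upper 6 mm stand out of the housing, so it is rolled, not pinched. A fingertip pressed on it with 4 to 10 N and dragged drives it.
- jaw (a joint): Gap between the working faces of the two jaws (m), 0.020 to 0.100; grows as the jaw opens.
- jaw_face (a point): Middle of the moving jaw's working face, 27 mm above the bench; it looks to the gauge's -y. The moving jaw is a bright steel block 30 (x) x 14 (y) mm with a black foot, 11 to 43 mm above the bench, on two rods that run into the housing; it slides along the gauge's y and must not be pushed by the robot.
- cut_bracket: Loose grey metal angle bracket, 40 (x) x 70 (y) x 45 (z) mm, about 0.14 kg. Origin: centre of the underside. Flat foot 40 x 70 mm, 5 mm thick; the upright leg stands at its +y end, from y = +30 to +35 mm, 40 mm wide in x, up to z = 45 mm: grip it across its 40 mm width. Either end may face the fixed jaw.
- garnet_jar: Dark red jar with a white lid, 70 mm diameter, 99 mm tall, a bystander; origin: centre of its underside.
- ratchet: Black ratchet handle, 38 x 186 x 32 mm, lying on the bench, a bystander; origin: centre of its underside.
- fixed_face (a point): Middle of the fixed jaw's working face, at y = -89 mm of the gauge, 27 mm above the bench; the face looks to the gauge's +y. The fixed jaw is a bright steel block 30 (x) x 16 (y) mm, 10 to 44 mm above the bench.
- wheel (a joint): Turn of the thumbwheel (rad). Dragging its crest along the gauge's +y (away from the jaws) raises it and opens the jaw; along -y closes it. The jaw travels as far as the wheel's rim. It takes about 1.5 N along the rim, grips a finger with friction about 1.1, slips under it when the jaw is stopped, and stays where it is left.

How it is judged (in metres and radians):
On the way, in this order (a step that is already met when the one before it is completed fails the run):
1. the jaw is opened wider than the bracket (gap over 72 mm) (value of joint jaw above 0.072 m), for 0.1 s.
2. the bracket lies flat on the bed between the jaws and is let go (z of cut_bracket in the frame of bed between -0.004 and 0.004 m and x of cut_bracket in the frame of bed between -0.02 and 0.02 m and angle between cut_bracket's own z axis and vertical below 0.1 rad and contact force between the fingers and cut_bracket below 0.1 N and y of cut_bracket in the frame of bed between -0.006 and 0.034 m), for 0.2 s.
At the end, for the whole second after the job is handed in: The bracket lies flat on the gauge's bed, leg up, within 15 mm of the bed's centre line, squared up between the jaws within 0.08 rad, and both jaws touch it: the gap reads 68 to 71.8 mm and the bracket's middle is within 2.5 mm of site bed along the gauge. It is at rest (value of joint jaw between 0.068 and 0.0718 m and y of cut_bracket in the frame of bed between -0.0025 and 0.0025 m and x of cut_bracket in the frame of bed between -0.015 and 0.015 m and z of cut_bracket in the frame of bed between -0.003 and 0.003 m and angle between the y axis of cut_bracket and the y axis of gauge, either way round below 0.08 rad and angle between cut_bracket's own z axis and vertical below 0.06 rad and linear speed of cut_bracket below 0.01 m/s).
It fails at once if the robot pushes the moving jaw itself (over 3 N) (contact force between any of the arm, the fingers and jaw above 3 N).
It fails at once if a bystander (jar, ratchet) is moved more than 30 mm (distance of any of garnet_jar, ratchet from where it was at the start of the episode above 0.03 m).
It also fails if it takes over 54 s, if anything falls off the work surface, if the arm or the gripper's body presses on something with over 40 N, if the wrist force passes 120 N, or if a joint passes its speed limit or range.

## Working session

There is one attempt and no reset: what is moved stays moved. The work goes in short steps, Python scripts to look and compute and a tool call to move; the robot and the scene stay as the last step left them, time stands still between calls to the robot, and variables do not carry over. Pictures are saved under pics/ and viewed, at most 12 in all, crops included, and the job is handed in when it is done.

```bash
ls; mkdir -p pics
```

Run:
```python
from bench import arm
import cv2
s=arm.read_state();print(s['clock'],s['position'],s['ee_rot'],s['gripper_width'])
for n in('top','side'):
    cv2.imwrite(f'pics/{n}1.png',arm.get_image(n)); c=arm.get_calibration(n); print(n,c)
```

```text
bench.py
pics
0.0 [ 220.4555785  -584.23506093  247.2103797 ] [-1.79332770e-01  9.83787834e-01  1.09015427e-03 -2.60086016e-04] 85.53670922271971
top {'K': array([[407.70402893,   0.        , 311.72699712],
       [  0.        , 407.70402893, 195.22458853],
       [  0.        ,   0.        ,   1.        ]]), 'D': array([0.01210867, 0.        , 0.        , 0.        , 0.        ]), 'rvec': array([ 2.19436461, -2.14053972,  0.10276745]), 'tvec': array([  30.59405915,  516.52271635, 1225.28761349])}
side {'K': array([[512.94310893,   0.        , 320.73369697],
       [  0.        , 512.94310893, 195.91533954],
       [  0.        ,   0.        ,   1.        ]]), 'D': array([0.05490841, 0.        , 0.        , 0.        , 0.        ]), 'rvec': array([ 0.1830343 , -2.51822771,  1.7552573 ]), 'tvec': array([ 503.05249312,   83.97178543, 1409.4897436 ])}
```

View pics/top1.png

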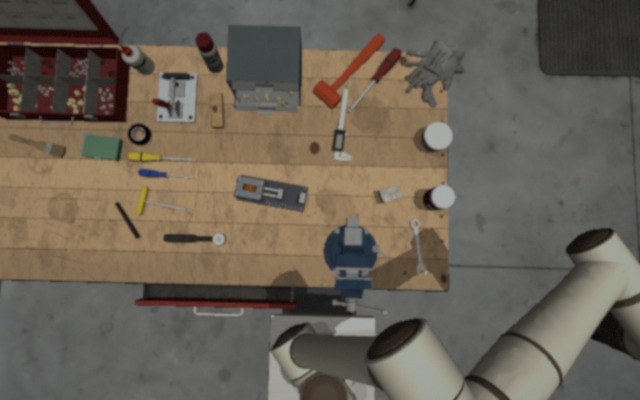

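View pics/side1.png

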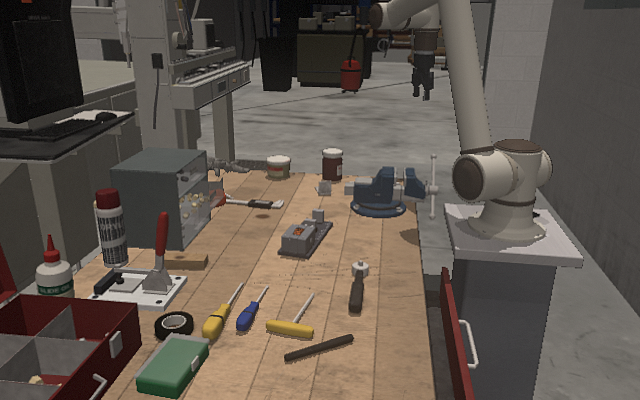

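The top view shows the gauge near pixel (271,193), with its wheel at about (252,187), and the bracket near (390,194). The side view shows the gauge at (306,237) and the bracket at (324,188). I'll enlarge both.

Create h.py:
```python
import numpy as np, cv2
from scipy.spatial.transform import Rotation as R
from scipy.optimize import least_squares
def ray(c,p):
    r=cv2.Rodrigues(np.array(c['rvec'],float))[0]; t=np.array(c['tvec'],float).ravel()
    u=cv2.undistortPoints(np.array([[p]],float),c['K'],c['D'])[0,0]
    return -r.T@t, r.T@np.array([u[0],u[1],1.])
def atz(c,p,z):
    o,d=ray(c,p); return o+d*(z-o[2])/d[2]
def proj(c,P): return cv2.projectPoints(np.array(P,float).reshape(-1,3),c['rvec'],c['tvec'],c['K'],c['D'])[0][:,0]
def tri(vs):
    A=np.zeros((3,3));b=np.zeros(3)
    for c,p in vs:
        o,d=ray(c,p);d/=np.linalg.norm(d);M=np.eye(3)-np.outer(d,d);A+=M;b+=M@o
    X=np.linalg.solve(A,b);return X,[np.linalg.norm(proj(c,X)[0]-p) for c,p in vs]
```

Run:
```python
from h import *; from bench import arm
t=cv2.imread('pics/top1.png');s=cv2.imread('pics/side1.png')
a=cv2.resize(t[165:225,225:325],(800,480)[:2] and (500,300),interpolation=cv2.INTER_CUBIC)
b=cv2.resize(t[175:215,365:425],(300,200),interpolation=cv2.INTER_CUBIC)
c=cv2.resize(s[200:260,270:340],(350,300),interpolation=cv2.INTER_CUBIC)
d=cv2.resize(s[170:210,295:355],(300,200),interpolation=cv2.INTER_CUBIC)
o=np.zeros((600,800,3),np.uint8);o[:300,:500]=a;o[:200,500:]=b;o[300:,:350]=c;o[300:500,400:700]=d
cv2.imwrite('pics/c1.png',o)
C=arm.get_calibration('top')
for p,z in [((240,188),30),((303,198),30),((252,187),56),((390,194),0)]: print(p,atz(C,p,z).round(1))
```

```text
(240, 188) [532.  263.7  30. ]
(303, 198) [506.   69.8  30. ]
(252, 187) [533.  223.1  56. ]
(390, 194) [ 528.1 -201.2    0. ]
```

View pics/c1.png

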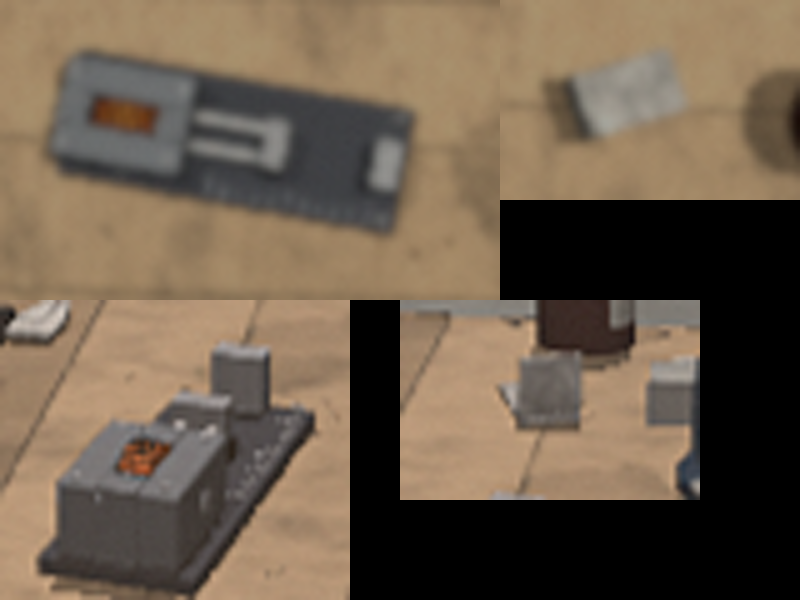

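Top crop: the gauge's +y (wheel) end points left, and the jaw gap is about 50 mm. The bracket's leg is at its left (+y) end. Next I'll plan the wrist camera looks.

Run:
```python
from h import *; from bench import arm
s=arm.read_state();T=R.from_quat(s['ee_rot']);print(T.as_matrix().round(3))
c=arm.get_calibration('wrist');print(c['K'],c['D'])
r=cv2.Rodrigues(c['rvec'])[0];o=-r.T@c['tvec'].ravel()
print('cam in tool',T.inv().apply(o-s['position']).round(1),(T.inv().as_matrix()@r.T).round(3))
t=arm.get_calibration('top')
def cr(u,v,z):return atz(t,(225+u/5-.4,165+v/5-.4),z).round(1)
print('right corners',cr(412,108,10),cr(390,230,10),'housing',cr(75,52,50),cr(198,75,50),cr(180,180,50),cr(52,160,50),'wheel',cr(123,115,56),'jawface',cr(290,145,43),'fix',cr(372,160,44))
def cb(u,v,z):return atz(t,(365+(u-500)/5-.4,175+v/5-.4),z).round(1)
print('bracket leg top',cb(570,77,45),cb(590,137,45),'foot end',cb(670,50,5),cb(687,107,5))
```

```text
[[-0.936 -0.353 -0.001]
 [-0.353  0.936  0.002]
 [ 0.     0.002 -1.   ]]
[[313.26341428   0.         316.1156289 ]
 [  0.         313.26341428 201.32675624]
 [  0.           0.           1.        ]] [-0.00423704  0.          0.          0.          0.        ]
cam in tool [  77.1    0.2 -125.8] [[ 0.001 -0.954 -0.3  ]
 [ 1.     0.001 -0.001]
 [ 0.001 -0.3    0.954]]
right corners [545.1  58.9  10. ] [468.7  70.6  10. ] housing [569.3 263.   50. ] [557.1 188.   50. ] [493.2 196.5  50. ] [503.3 274.   50. ] wheel [531.  231.4  56. ] jawface [516.7 131.6  43. ] fix [508.7  81.7  44. ]
bracket leg top [ 534.5 -158.4   45. ] [ 498.4 -170.8   45. ] foot end [ 557.7 -227.     5. ] [ 522.2 -237.7    5. ]
```
Bracket: leg at (516,-165), foot end (540,-232): direction from foot to leg: (-24,68)/~70 → +y axis direction angle: atan2(68,-24)=109°. Gauge y axis: from fixed end (507,65) to housing end(536,268): direction (0.141,0.99): 81.9°. So bracket needs rotation of about -27° (yaw).

The manual's scale: shifts go in units of 5 mm. Converting my numbers, -426 mm is -85.2, 256 mm is 51.2.

{"api": "jog_arm", "payload": {"moves": [[[-85.2,51.2,14,0,0,-1.07],[-85.2,51.2,14,0,0,-1.07],[-85.2,51.2,14,0,0,-1.07],[-85.2,51.2,14,0,0,-1.07],[-85.2,51.2,14,0,0,-1.07],[-85.2,51.2,14,0,0,-1.07],[-85.2,51.2,14,0,0,-1.07],[-85.2,51.2,14,0,0,-1.07],[-85.2,51.2,14,0,0,-1.07],[-85.2,51.2,14,0,0,-1.07]]], "aperture": 0}}

```text
clock: 1.1
position: [528.4, -194.4, 178.1]
ee_rot: [-0.656, 0.755, 0.0, -0.0]
contact_force: [0.8, 0.7, -0.4]
gripper_width: -0.0
grasp_force: 0.0
```

{"api": "jog_arm", "payload": {"moves": [[[0,0,0,0,0,0],[0,0,0,0,0,0],[0,0,0,0,0,0]]]}}

```text
clock: 1.4
position: [527.1, -196.7, 178.4]
ee_rot: [-0.656, 0.755, 0.0, -0.0]
contact_force: [0.8, -0.6, 0.2]
gripper_width: 0.0
grasp_force: 0.0
```

Add to h.py:
```python
def snap(arm,n,fn):
    s=arm.read_state();c=arm.get_calibration(n);cv2.imwrite(f'pics/{fn}.png',arm.get_image(n))
    import pickle;pickle.dump((s,c),open(f'pics/{fn}.pkl','wb'));return s,c
def load(fn):
    import pickle;return (cv2.imread(f'pics/{fn}.png'),)+pickle.load(open(f'pics/{fn}.pkl','rb'))
```

Run:
```python
from h import *; from bench import arm
s,c=snap(arm,'wrist','w1');print(s['joints'],s['position'],R.from_quat(s['ee_rot']).as_matrix().round(3))
```

```text
[-6.91367631e-02  3.40610048e-01 -2.47442184e-01 -4.58238585e-05
 -9.83643883e-01 -7.13650093e-02] [ 527.07513694 -196.67038144  178.35114808] [[-0.14  -0.99  -0.001]
 [-0.99   0.14   0.   ]
 [ 0.     0.001 -1.   ]]
```

View pics/w1.png

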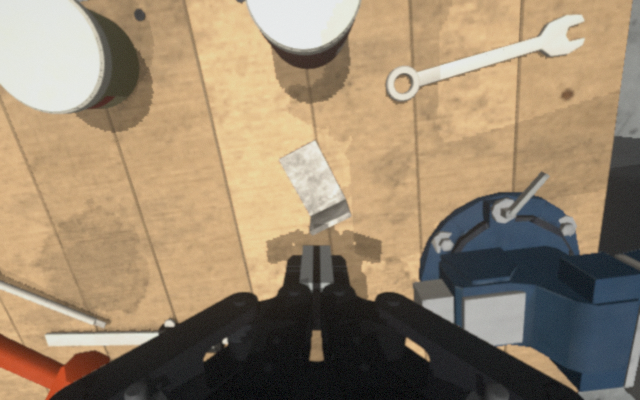

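The wrist view shows the bracket at pixels (279..350, 140..233), its leg nearest the gripper at about (330,215). Next is the gauge.

In the tool's units: -470 mm is -94, 48 mm is 9.6.

{"api": "jog_arm", "payload": {"moves": [[[-94,9.6,0,0,0,0],[-94,9.6,0,0,0,0],[-94,9.6,0,0,0,0],[-94,9.6,0,0,0,0],[-94,9.6,0,0,0,0],[-94,9.6,0,0,0,0],[-94,9.6,0,0,0,0],[-94,9.6,0,0,0,0],[-94,9.6,0,0,0,0],[-94,9.6,0,0,0,0]]]}}

```text
clock: 2.45
position: [546.2, 278.1, 178.9]
ee_rot: [-0.656, 0.755, -0.0, 0.001]
contact_force: [-1.0, -0.8, -0.0]
gripper_width: 0.1
grasp_force: 0.0
```

{"api": "jog_arm", "payload": {"moves": [[[0,0,0,0,0,0],[0,0,0,0,0,0],[0,0,0,0,0,0],[0,0,0,0,0,0]]]}}

```text
clock: 2.85
position: [545.9, 274.0, 178.8]
ee_rot: [-0.655, 0.756, -0.0, -0.0]
contact_force: [0.5, -0.2, -0.4]
gripper_width: 0.1
grasp_force: 0.0
```

Run:
```python
from h import *; from bench import arm
s,c=snap(arm,'wrist','w2');print(s['position'])
```

```text
[545.92805357 273.98336674 178.8409512 ]
```

{"api": "jog_arm", "payload": {"moves": [[[6,8,12,0,0,0],[6,8,12,0,0,0],[6,8,12,0,0,0],[6,8,12,0,0,0],[6,8,12,0,0,0],[6,8,12,0,0,0]]]}}

```text
clock: 3.5
position: [503.2, 252.4, 119.7]
ee_rot: [-0.656, 0.755, -0.0, 0.001]
contact_force: [-0.2, 1.3, 0.4]
gripper_width: 0.1
grasp_force: 0.0
```

Run:
```python
from h import *; from bench import arm
s,c=snap(arm,'wrist','w3');print(s['position'])
b=cv2.imread('pics/w1.png')
o=np.zeros((600,800,3),np.uint8)
o[:300,:400]=cv2.resize(b[130:240,260:370],(400,400),interpolation=cv2.INTER_CUBIC)[:300]
o[:400,:400]=cv2.resize(b[130:240,260:370],(400,400),interpolation=cv2.INTER_CUBIC)
o[:250,400:]=cv2.resize(cv2.imread('pics/w2.png'),(400,250)); o[250:500,400:]=cv2.resize(cv2.imread('pics/w3.png'),(400,250))
cv2.imwrite('pics/c2.png',o)
```

```text
[503.19429207 252.38237469 119.73938614]
```

View pics/c2.png

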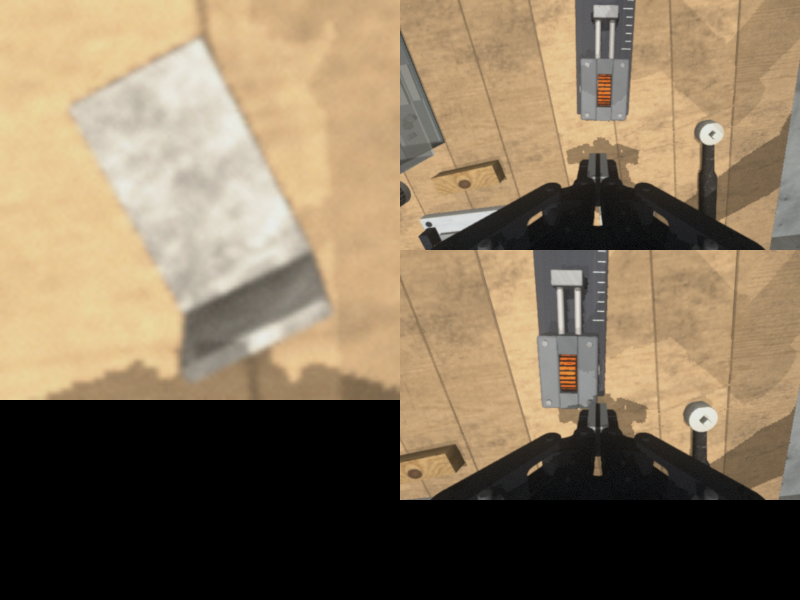

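Left: the bracket from above. Right: the gauge column with its orange wheel, at full-res (327,144) in w2 and (268,195) in w3. I'll zoom in to pick corners.

Run:
```python
from h import *
o=np.zeros((600,800,3),np.uint8)
a=cv2.imread('pics/w2.png')[0:200,270:400];b=cv2.imread('pics/w3.png')[0:260,200:330+10]
o[:600,:390]=cv2.resize(a,(390,600),interpolation=cv2.INTER_CUBIC)
o[:600,400:400+323]=cv2.resize(b,None,fx=600/260,fy=600/260,interpolation=cv2.INTER_CUBIC)[:600,:323]
cv2.imwrite('pics/c3.png',o)
for n in('w2','w3'):
    im,s,c=load(n);h=cv2.cvtColor(im,cv2.COLOR_BGR2HSV)
    m=cv2.inRange(h,(3,150,90),(18,255,255));k,l,st,ce=cv2.connectedComponentsWithStats(cv2.morphologyEx(m,cv2.MORPH_CLOSE,np.ones((5,5))))
    for i in range(1,k):
        if st[i,4]>150:print(n,st[i],ce[i],atz(c,ce[i],56).round(1))
```

```text
w2 [316 119  21  50 968] [326.28305785 143.75206612] [531.  229.4  56. ]
w3 [ 255  168   28   55 1410] [268.82765957 194.98085106] [529.4 227.1  56. ]
```

View pics/c3.png

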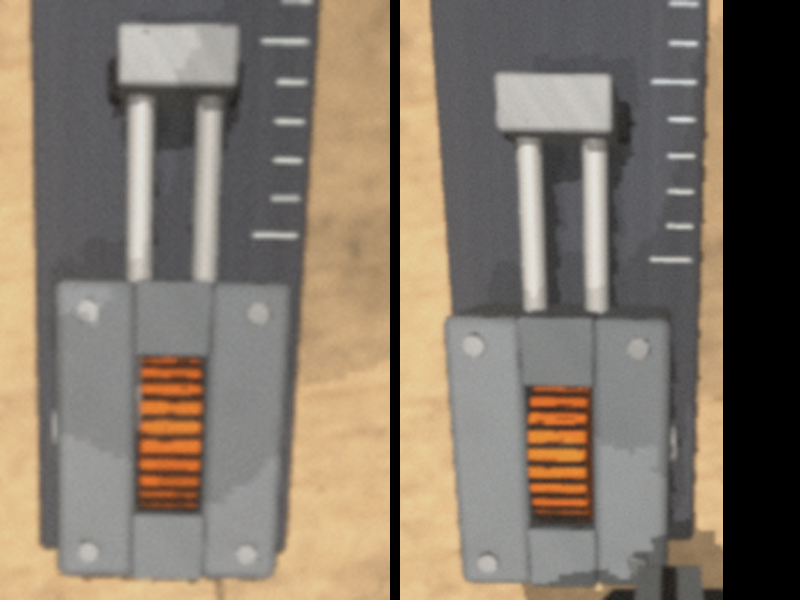

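Create fit.py:
```python
from h import *
def Rz(a):return R.from_euler('z',a).as_matrix()
g=[]
def add(n,pts,f):
    c=load(n)[2]
    for u,v,x,y,z in pts:g.append((c,f(u,v),x,y,z))
a2=lambda u,v:np.array([270+(u-1)/3,(v-1)/3]);a3=lambda u,v:np.array([200+(u-400)/2.3077,v/2.3077])-.3
J=1000 # flag: jaw-relative y
add('w2',[(58,282,31,25,50),(288,287,-31,25,50),(60,573,31,105,50),(274,575,-31,105,50),(118,25,15,J,43),(238,27,-15,J,43),(240,84,-15,J+14,43),(120,90,15,J+14,43)],a2)
add('w3',[(445,318,31,25,50),(668,322,-31,25,50),(466,580,31,105,50),(496,73,15,J,43),(610,75,-15,J,43),(612,132,-15,J+14,43),(498,132,15,J+14,43)],a3)
def gp(q):
    X,Y,Z,a,gap=q;r=[]
    for c,p,x,y,z in g:
        if y>500:y=y-J-89+gap
        r+=list(proj(c,Rz(a)@[x,y,z]+[X,Y,Z])[0]-p)
    return np.array(r)
s=least_squares(gp,[521,165,0,1.43-np.pi/2,50],loss='soft_l1');print('gauge',s.x.round(3),'rms',np.sqrt(np.mean(s.fun**2)).round(2));print(gp(s.x).reshape(-1,2).round(1).tolist())
G=s.x;P=lambda x,y,z:(Rz(G[3])@[x,y,z]+G[:3]).round(1)
print('wheel',P(0,65,56),'bed',P(0,-54,10),'leg target',P(0,-54+32.5,10))
im,st,c=load('w1')
b=[(70,102,-1,-35,5),(203,38,1,-35,5),(185,310,-1,30,5),(310,250,1,30,5),(187,380,-1,35,45),(330,312,1,35,45)]
best=None
for sg in(1,-1):
    def bp(q):
        X,Y,Z,a=q
        return np.concatenate([proj(c,Rz(a)@[sg*20*x,y,z]+[X,Y,Z])[0]-[260+u/3.636-.4,130+v/3.636-.4] for u,v,x,y,z in b])
    s=least_squares(bp,[528,-200,0,0.34],loss='soft_l1')
    print('bracket',sg,s.x.round(3),np.sqrt(np.mean(s.fun**2)).round(2));
    if best is None or s.cost<best.cost:best=s
t=np.array(best.x);
import pickle
from bench import arm
tc=arm.get_calibration('top');sc=arm.get_calibration('side')
print('top reproj',[(proj(tc,Rz(t[3])@[x,y,z]+t[:3])[0]).round(1).tolist() for x,y,z in[(-20,35,45),(20,35,45),(20,-35,5),(-20,-35,5)]],'side',[(proj(sc,Rz(t[3])@[x,y,z]+t[:3])[0]).round(1).tolist() for x,y,z in[(-20,35,45),(20,35,45)]])
print('legtop triangulated w1+side',tri([(c,(260+187/3.636,130+380/3.636)),(sc,(319,180.5))]),tri([(c,(260+330/3.636,130+312/3.636)),(sc,(331,180.5))]))
print('leg',(Rz(t[3])@[0,32.5,0]+t[:3]).round(1),'yaw',t[3])
pickle.dump((G,t),open('fit.pkl','wb'))
```

```bash
python3 fit.py
```

```text
gauge [ 5.21403e+02  1.68220e+02 -6.01900e+00 -1.52000e-01  5.23720e+01] rms 0.84
[[-1.3, 0.5], [0.7, -0.3], [-0.4, 1.3], [-0.1, 1.3], [-0.5, 0.1], [-0.6, -0.0], [-2.0, 1.7], [-1.2, -0.7], [0.1, -0.7], [1.3, -1.1], [0.1, 0.1], [0.1, -0.2], [1.0, -0.4], [0.4, 0.4], [0.6, -0.2]]
wheel [531.3 232.5  50. ] bed [513.2 114.8   4. ] leg target [518.1 147.    4. ]
bracket 1 [ 527.557 -197.587  -10.966   -0.613] 34.02
bracket -1 [ 5.28563e+02 -1.99911e+02 -4.34100e+00  3.27000e-01] 0.47
top reproj [[383.2, 202.2], [379.0, 189.6], [398.2, 184.5], [402.3, 196.6]] side [[331.3, 182.3], [318.8, 182.9]]
legtop triangulated w1+side (array([ 535.80328372, -162.90897331,   47.71793786]), [np.float64(0.4063948002375337), np.float64(0.11484130864005482)]) (array([ 499.24503016, -174.93293333,   45.93575368]), [np.float64(0.4245329857785388), np.float64(0.11757311509426507)])
leg [ 518.1 -169.1   -4.3] yaw 0.3269880094976906
```

```bash
sed -i "s/X,Y,Z,a,gap=q;r=\[\]/X,Y,Z,a,gap=q;Z=0;r=[]/; s/^        X,Y,Z,a=q/        X,Y,Z,a=q;Z=0/; s/^G=s.x;/G=s.x;G[2]=0;/; s/^t=np.array(best.x);/t=np.array(best.x);t[2]=0/" fit.py; python3 fit.py
```

Run:
```python
from h import *
v=[]
for n,p in(('w2',(326.3,143.75)),('w3',(268.8,195))):v.append((load(n)[2],p))
print(tri(v))
```

```text
gauge [ 5.20710e+02  1.67861e+02 -2.35290e+01 -1.51000e-01  5.39910e+01] rms 1.44
[[-1.1, -0.3], [2.7, -1.1], [-0.2, 2.7], [1.8, 2.7], [0.1, -0.4], [0.9, -0.6], [-0.5, 1.7], [-0.6, -0.8], [-1.8, -0.3], [2.4, -0.9], [-1.3, 3.5], [-1.1, -0.2], [1.3, -0.4], [0.7, 1.2], [-0.5, 0.6]]
wheel [530.5 232.1  56. ] bed [512.6 114.5  10. ] leg target [517.5 146.6  10. ]
bracket 1 [ 527.351 -200.911    0.      -0.626] 34.85
bracket -1 [ 5.28390e+02 -2.01209e+02 -5.64484e+02  3.27000e-01] 0.65
top reproj [[383.8, 202.1], [379.7, 189.5], [398.9, 184.3], [403.0, 196.5]] side [[331.4, 180.8], [319.0, 181.5]]
legtop triangulated w1+side (array([ 535.80328372, -162.90897331,   47.71793786]), [np.float64(0.4063948002375337), np.float64(0.11484130864005482)]) (array([ 499.24503016, -174.93293333,   45.93575368]), [np.float64(0.4245329857785388), np.float64(0.11757311509426507)])
leg [ 518.  -170.4    0. ] yaw 0.32670132473290736
(array([531.12463452, 230.22981135,  46.14645595]), [np.float64(0.6157039356053516), np.float64(0.7586743269416788)])
```

The wheel is at about (531, 231), the gauge yaw is −0.15 and the gap is about 53 mm. I'll move the fingertip to 12 mm on the jaw side of the crest and descend.

In the tool's units: -30 mm is -6, 30 mm is 6.

{"api": "jog_arm", "payload": {"moves": [[[6,-6,4,0,0,0],[6,-6,8,0,0,0],[6,-6,8,0,0,0],[6,-6,8,0,0,0],[6,-6,8,0,0,0]]]}}

```text
clock: 4.05
position: [528.1, 218.7, 79.8]
ee_rot: [-0.656, 0.754, -0.0, 0.001]
contact_force: [0.6, 0.4, -0.2]
gripper_width: 0.3
grasp_force: 0.0
```

{"api": "jog_arm", "payload": {"moves": [[[0,0,0.4,0,0,0],[0,0,0.8,0,0,0],[0,0,1.2,0,0,0],[0,0,1.2,0,0,0]]]}}

```text
clock: 4.45
position: [527.2, 217.8, 72.4]
ee_rot: [-0.656, 0.755, 0.0, -0.0]
contact_force: [0.1, -0.3, -0.5]
gripper_width: 0.3
grasp_force: 0.0
```

In the tool's units: -2 mm is -0.4, 1 mm is 0.2.

{"api": "jog_arm", "payload": {"moves": [[[0,-0.4,0.2,0,0,0],[0,-0.4,0.2,0,0,0],[0,-0.4,0.2,0,0,0]]]}}

```text
clock: 4.75
position: [528.4, 217.0, 71.7]
ee_rot: [-0.656, 0.755, 0.0, -0.001]
contact_force: [-5.5, 0.3, 4.3]
gripper_width: 0.1
grasp_force: 2.5
```

{"api": "jog_arm", "payload": {"moves": [[[0,0,0.2,0,0,0],[0,0,0.2,0,0,0],[0,0,0.2,0,0,0]]]}}

```text
clock: 5.05
position: [528.4, 216.8, 71.5]
ee_rot: [-0.656, 0.755, 0.0, -0.001]
contact_force: [-6.4, -0.0, 9.4]
gripper_width: -0.2
grasp_force: 4.8
```

{"api": "jog_arm", "payload": {"moves": [[[-0.8,0,0,0,0,0],[-1.6,0,0,0,0,0],[-2.4,0,0,0,0,0],[-3.2,0,0,0,0,0],[-4,0,0,0,0,0],[-4.8,0,0,0,0,0],[-4.8,0,0,0,0,0]]]}}

```text
clock: 5.75
position: [532.4, 242.1, 72.5]
ee_rot: [-0.656, 0.755, 0.0, 0.0]
contact_force: [-8.2, 2.1, 13.8]
gripper_width: 0.1
grasp_force: 6.4
```

Run:
```python
from h import *; from bench import arm
snap(arm,'wrist','w4')
a=cv2.imread('pics/w4.png');cv2.imwrite('pics/c4.png',cv2.resize(a[0:260,200:460],(600,600)))
```

```text
(no output)
```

View pics/c4.png

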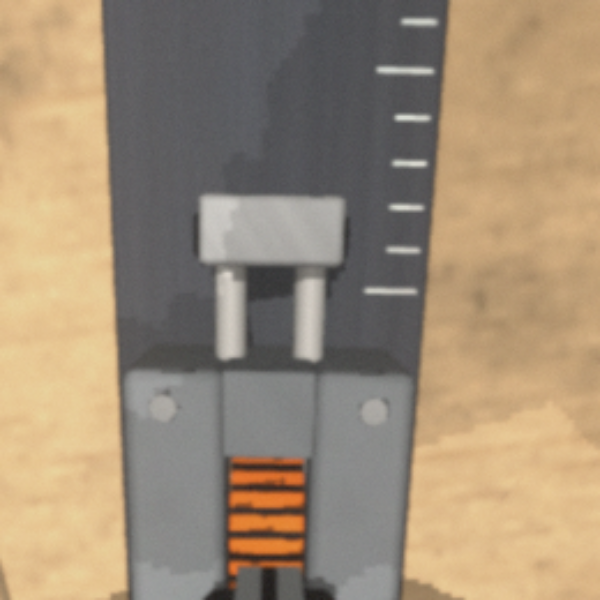

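The jaw face edge is at crop (200..343, 196) and the housing front edge at row 373, so the jaw has moved. I'll compute the gap.

Run:
```python
from h import *; import pickle
G,t=pickle.load(open('fit.pkl','rb'));c=load('w4')[2]
for p,z in(((200,195),43),((343,197),43),((125,372),50),((410,375),50)):
    w=atz(c,(200+p[0]/2.3077-.3,p[1]/2.3077-.3),z);print((R.from_euler('z',-G[3]).apply(w-[G[0],G[1],0])).round(1))
```

```text
[14.8 -9.8 43. ]
[-14.   -9.8  43. ]
[30.2 25.1 50. ]
[-28.7  24.9  50. ]
```

Gap ≈ 79 mm. One more short stroke will give extra clearance.

{"api": "jog_arm", "payload": {"moves": [[[0,0,-1.2,0,0,0],[3.2,0,-1.2,0,0,0],[3.2,0,-1.2,0,0,0],[3.2,0,0,0,0,0],[3.2,0,0,0,0,0]]]}}

```text
clock: 6.3
position: [531.4, 225.2, 72.8]
ee_rot: [-0.656, 0.755, -0.001, 0.001]
contact_force: [-4.6, -1.2, 14.2]
gripper_width: -0.1
grasp_force: 7.6
```

{"api": "jog_arm", "payload": {"moves": [[[-0.6,0,0,0,0,0],[-1.2,0,0,0,0,0],[-1.8,0,0,0,0,0],[-2.2,0,0,0,0,0],[-2.2,0,0,0,0,0],[-2.2,0,-4,0,0,0],[-2.2,0,-12,0,0,0],[-2.2,0,-18,0,0,0]]]}}

```text
clock: 7.1
position: [532.6, 236.2, 161.5]
ee_rot: [-0.656, 0.755, -0.0, 0.0]
contact_force: [0.7, 0.0, -0.2]
gripper_width: 0.4
grasp_force: 0.0
```

Run:
```python
from h import *; from bench import arm; import pickle
s,c=snap(arm,'wrist','w5');G,t=pickle.load(open('fit.pkl','rb'))
print(s['position'])
# jaw edge brightness along the gauge centre line at z=43
im=cv2.cvtColor(cv2.imread('pics/w5.png'),cv2.COLOR_BGR2GRAY)
ys=np.arange(-30,26,1.);pr=[np.mean([im[tuple(proj(c,R.from_euler('z',G[3]).apply([x,y,43])+[G[0],G[1],0])[0].round().astype(int)[::-1])] for x in(-8,-4,0,4,8)]) for y in ys]
print([(int(y),int(p)) for y,p in zip(ys,pr)])
yb=t[3]; print('bracket',t)
Tm=R.from_quat(s['ee_rot']);print(Tm.as_matrix().round(3))
```

```text
[532.59183105 236.23380843 161.50905519]
[(-30, 90), (-29, 91), (-28, 91), (-27, 91), (-26, 90), (-25, 91), (-24, 91), (-23, 89), (-22, 89), (-21, 88), (-20, 87), (-19, 88), (-18, 87), (-17, 85), (-16, 86), (-15, 86), (-14, 86), (-13, 86), (-12, 86), (-11, 85), (-10, 86), (-9, 85), (-8, 85), (-7, 85), (-6, 86), (-5, 85), (-4, 85), (-3, 86), (-2, 85), (-1, 86), (0, 84), (1, 87), (2, 103), (3, 152), (4, 171), (5, 171), (6, 172), (7, 170), (8, 170), (9, 169), (10, 168), (11, 169), (12, 167), (13, 167), (14, 166), (15, 144), (16, 115), (17, 95), (18, 101), (19, 109), (20, 113), (21, 117), (22, 120), (23, 115), (24, 88), (25, 86)]
bracket [ 5.28390171e+02 -2.01209052e+02  0.00000000e+00  3.26701325e-01]
[[-0.139 -0.99   0.001]
 [-0.99   0.139 -0.   ]
 [ 0.    -0.001 -1.   ]]
```

Gap ≈ 91 mm. Now the bracket: TCP to (518, −170), turn −0.466 about tool z, opening 62.

In the tool's units: 404 mm is 80.8, -42 mm is -8.4.

{"api": "jog_arm", "payload": {"moves": [[[80.8,-8.4,0,0,0,-0.466],[80.8,-8.4,0,0,0,-0.466],[80.8,-8.4,0,0,0,-0.466],[80.8,-8.4,0,0,0,-0.466],[80.8,-8.4,0,0,0,-0.466],[80.8,-8.4,0,0,0,-0.466],[80.8,-8.4,0,0,0,-0.466],[80.8,-8.4,0,0,0,-0.466],[80.8,-8.4,0,0,0,-0.466],[80.8,-8.4,0,0,0,-0.466]]], "aperture": 62}}

```text
clock: 8.15
position: [516.8, -171.4, 159.5]
ee_rot: [0.811, -0.585, -0.0, 0.0]
contact_force: [-0.8, 0.5, -0.2]
gripper_width: 61.9
grasp_force: 0.0
```

{"api": "jog_arm", "payload": {"moves": [[[0,0,10,0,0,0],[0,0,14,0,0,0],[0,0,14,0,0,0],[0,0,14,0,0,0]]]}}

```text
clock: 8.55
position: [518.0, -168.7, 90.8]
ee_rot: [0.813, -0.582, 0.0, 0.0]
contact_force: [0.7, 0.0, 0.8]
gripper_width: 62.0
grasp_force: 0.0
```

Run:
```python
from h import *; from bench import arm; import pickle
s,c=snap(arm,'wrist','w6');G,t=pickle.load(open('fit.pkl','rb'))
print(s['position'],R.from_quat(s['ee_rot']).as_matrix().round(3))
im=cv2.imread('pics/w6.png')
for x,y,z in[(-20,-35,5),(20,-35,5),(20,30,5),(-20,30,5),(-20,35,45),(20,35,45)]:
    p=proj(c,R.from_euler('z',t[3]).apply([x,y,z])+t[:3])[0];cv2.circle(im,tuple(p.round().astype(int)),2,(0,0,255),-1)
cv2.imwrite('pics/c6.png',im)
```

```text
[ 518.04130963 -168.68595924   90.81761206] [[ 0.322 -0.947  0.   ]
 [-0.947 -0.322 -0.   ]
 [ 0.001 -0.    -1.   ]]
```

View pics/c6.png

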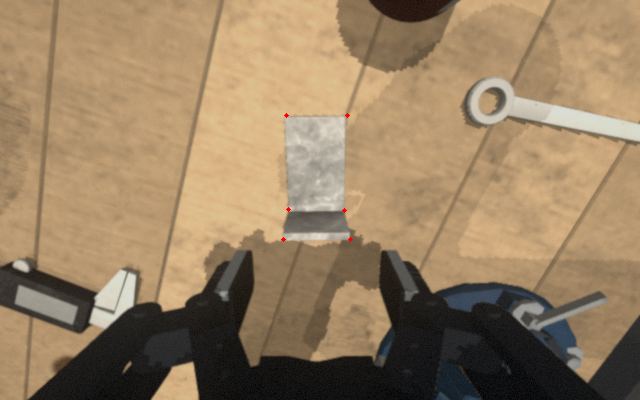

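The reprojected corners match the bracket exactly and the fingers straddle it (centre x≈317). Now I'll check clearance to the blue vise.

Run:
```python
from h import *
im,s,c=load('w1');_,s6,c6=load('w6');T=R.from_quat(s6['ee_rot'])
for p in((415,285),(440,258),(422,240),(440,325)):
    for z in(20,60,100,140): 
        w=atz(c,p,z);print(p,z,w.round(0),'tool',T.inv().apply(w-s6['position']).round(0)[:2])
```

```text
(415, 285) 20 [439. -80.  20.] tool [-110.   46.]
(415, 285) 60 [ 450. -107.   60.] tool [-80.  45.]
(415, 285) 100 [ 461. -134.  100.] tool [-51.  43.]
(415, 285) 140 [ 472. -161.  140.] tool [-22.  42.]
(440, 258) 20 [ 413. -108.   20.] tool [-92.  80.]
(440, 258) 60 [ 427. -131.   60.] tool [-65.  74.]
(440, 258) 100 [ 442. -154.  100.] tool [-38.  67.]
(440, 258) 140 [ 456. -177.  140.] tool [-12.  61.]
(422, 240) 20 [ 430. -130.   20.] tool [-65.  71.]
(422, 240) 60 [ 442. -150.   60.] tool [-42.  66.]
(422, 240) 100 [ 454. -170.  100.] tool [-19.  61.]
(422, 240) 140 [ 466. -190.  140.] tool [ 4. 56.]
(440, 325) 20 [414. -26.  20.] tool [-168.   52.]
(440, 325) 60 [429. -61.  60.] tool [-131.   50.]
(440, 325) 100 [443. -95. 100.] tool [-94.  47.]
(440, 325) 140 [ 457. -130.  140.] tool [-56.  45.]
```

{"api": "jog_arm", "payload": {"moves": [[[0.4,0,6,0,0,0],[0.4,0,9,0,0,0],[0.4,0,11.4,0,0,0],[0.4,0,11.8,0,0,0],[0.4,0,11.8,0,0,0]]]}}

```text
clock: 9.1
position: [518.7, -171.4, 32.3]
ee_rot: [0.813, -0.583, 0.001, -0.0]
contact_force: [0.2, -0.6, 0.0]
gripper_width: 62.1
grasp_force: 0.0
```

{"api": "jog_arm", "payload": {"moves": [[[0,0,0,0,0,0],[0,0,0,0,0,0],[0,0,0,0,0,0],[0,0,0,0,0,0],[0,0,0,0,0,0],[0,0,0,0,0,0]]], "aperture": 30}}

```text
clock: 9.7
position: [518.9, -171.5, 32.9]
ee_rot: [0.813, -0.583, 0.001, -0.001]
contact_force: [-1.1, 1.0, 6.6]
gripper_width: 38.6
grasp_force: 60.3
```

{"api": "jog_arm", "payload": {"moves": [[[0,0,-8,0,0,0],[0,0,-17,0,0,0],[0,0,-17,0,0,0]]]}}

```text
clock: 10.0
position: [522.0, -172.1, 122.7]
ee_rot: [0.813, -0.582, 0.006, -0.003]
contact_force: [1.4, 0.5, -0.7]
gripper_width: 38.2
grasp_force: 60.8
```

{"api": "jog_arm", "payload": {"moves": [[[-61.4,-20.8,0,0,0,0.478],[-61.4,-20.8,0,0,0,0.478],[-61.4,-20.8,0,0,0,0.478],[-61.4,-20.8,0,0,0,0.478],[-61.4,-20.8,0,0,0,0.478],[-61.4,-20.8,0,0,0,0.478],[-61.4,-20.8,0,0,0,0.478],[-61.4,-20.8,0,0,0,0.478],[-61.4,-20.8,0,0,0,0.478],[-61.4,-20.8,0,0,0,0.478]]]}}

```text
clock: 11.0
position: [517.5, 151.7, 116.0]
ee_rot: [-0.651, 0.759, 0.0, -0.001]
contact_force: [-0.4, 0.5, -1.1]
gripper_width: 38.5
grasp_force: 60.8
```

{"api": "jog_arm", "payload": {"moves": [[[0,0,0,0,0,0],[0,0,0,0,0,0],[0,0,0,0,0,0]]]}}

```text
clock: 11.3
position: [518.2, 151.8, 116.6]
ee_rot: [-0.651, 0.759, 0.0, 0.0]
contact_force: [0.4, -0.4, -1.5]
gripper_width: 38.4
grasp_force: 60.8
```

Run:
```python
from h import *; from bench import arm; import pickle
s,c=snap(arm,'wrist','w7');G,t=pickle.load(open('fit.pkl','rb'))
print(s['position'],R.from_quat(s['ee_rot']).as_matrix().round(3),'in gauge',R.from_euler('z',-G[3]).apply(s['position']-[G[0],G[1],0]))
arm_im=cv2.imread('pics/w7.png')
for x,y,z in[(31,25,50),(-31,25,50),(15,-89,44),(-15,-89,44),(40,-107,10),(-40,-107,10),(15,2.5,43),(-15,2.5,43)]:
    p=proj(c,R.from_euler('z',G[3]).apply([x,y,z])+[G[0],G[1],0])[0];cv2.circle(arm_im,tuple(p.round().astype(int)),2,(0,0,255),-1)
cv2.imwrite('pics/c7.png',arm_im)
```

```text
[518.21199302 151.81055334 116.64931465] [[-0.153 -0.988  0.   ]
 [-0.988  0.153  0.   ]
 [-0.    -0.    -1.   ]] in gauge [-4.99571472e-02 -1.62437003e+01  1.16649315e+02]
```

View pics/c7.png

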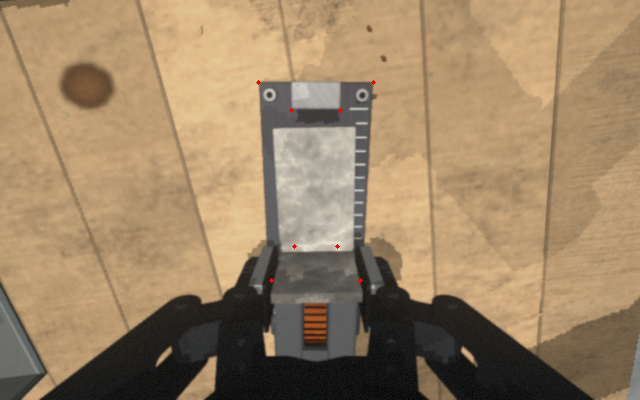

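The projected fixed-jaw corners match to about 1 px. The held foot's end is at (274..355,128). I'll check for pitch before lowering.

Run:
```python
from h import *
im,s,c=load('w7');T=R.from_quat(s['ee_rot'])
B=lambda x,y,z,th:T.apply(R.from_euler('y',th).apply([-(y-31.2),-x,33-z]))+s['position']
for th in(-.1,-.05,0,.05,.1):
    print(th,(B(20,-35,5,th)[2]-s['position'][2]).round(1),proj(c,[B(20,-35,5,th),B(-20,-35,5,th),B(20,30,5,th)]).round(1).tolist())
```

```text
-0.1 -34.5 [[275.5, 131.7], [355.2, 131.8], [278.5, 254.2]]
-0.05 -31.3 [[274.5, 128.9], [356.1, 128.9], [278.4, 251.9]]
0 -28.0 [[273.5, 126.2], [357.1, 126.3], [278.3, 249.5]]
0.05 -24.7 [[272.5, 123.9], [358.1, 123.9], [278.2, 247.3]]
0.1 -21.3 [[271.4, 121.7], [359.1, 121.8], [278.1, 245.0]]
```

In the tool's units: 68 mm is 13.6, 60 mm is 12.

{"api": "jog_arm", "payload": {"moves": [[[0,0,7,0,0,0],[0,0,12,0,0,0],[0,0,13.6,0,0,0],[0,0,13.6,0,0,0],[0,0,13.6,0,0,0]]]}}

```text
clock: 11.85
position: [519.0, 153.0, 49.5]
ee_rot: [-0.652, 0.759, -0.0, 0.001]
contact_force: [0.7, 0.1, -1.1]
gripper_width: 38.2
grasp_force: 60.8
```

{"api": "jog_arm", "payload": {"moves": [[[0,0,0.4,0,0,0],[0,0,0.8,0,0,0],[0,0,1,0,0,0],[0,0,1,0,0,0]]]}}

```text
clock: 12.25
position: [518.2, 152.7, 43.8]
ee_rot: [-0.651, 0.759, -0.0, 0.0]
contact_force: [-0.2, -0.3, -1.4]
gripper_width: 38.4
grasp_force: 60.8
```

In the tool's units: 1 mm is 0.2.

{"api": "jog_arm", "payload": {"moves": [[[0,0,0.2,0,0,0],[0,0,0.2,0,0,0]]]}}

```text
clock: 12.45
position: [518.3, 152.8, 43.0]
ee_rot: [-0.651, 0.759, -0.0, 0.0]
contact_force: [-0.3, 0.1, 2.2]
gripper_width: 38.2
grasp_force: 61.2
```

{"api": "jog_arm", "payload": {"moves": [[[0,0,0.2,0,0,0],[0,0,0.2,0,0,0]]]}}

```text
clock: 12.65
position: [518.3, 152.8, 42.9]
ee_rot: [-0.652, 0.759, -0.0, 0.0]
contact_force: [-3.6, 0.4, 8.6]
gripper_width: 38.6
grasp_force: 61.9
```

In the tool's units: -110 mm is -22, -100 mm is -20.

{"api": "jog_arm", "payload": {"moves": [[[0,0,0,0,0,0],[0,0,0,0,0,0],[0,0,0,0,0,0],[0,0,0,0,0,0],[0,0,-6,0,0,0],[0,0,-16,0,0,0],[-12,0,-20,0,0,0],[-20,0,-22,0,0,0],[-20,0,-22,0,0,0]]], "aperture": 62}}

```text
clock: 13.55
position: [535.5, 256.5, 154.0]
ee_rot: [-0.653, 0.757, -0.0, 0.004]
contact_force: [0.0, 0.4, -0.1]
gripper_width: 62.1
grasp_force: 0.0
```

{"api": "jog_arm", "payload": {"moves": [[[0,0,0,0,0,0],[0,0,0,0,0,0]]], "aperture": 0}}

```text
clock: 13.75
position: [532.5, 250.5, 150.5]
ee_rot: [-0.651, 0.759, 0.0, -0.001]
contact_force: [0.3, -0.5, -0.9]
gripper_width: 33.7
grasp_force: 0.0
```

Run:
```python
from h import *; from bench import arm; import pickle
s,c=snap(arm,'wrist','w8');G,t=pickle.load(open('fit.pkl','rb'))
print(s['position'],'in gauge',R.from_euler('z',-G[3]).apply(s['position']-[G[0],G[1],0]))
cv2.imwrite('pics/c8.png',cv2.imread('pics/w8.png'))
```

```text
[532.45848222 250.51975306 150.52899243] in gauge [ -0.84712692  83.48509734 150.52899243]
```

View pics/c8.png

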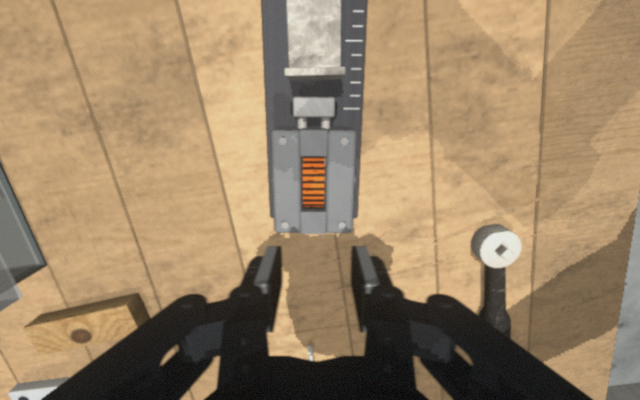

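The bracket lies flat and square on the bed, its leg at row 72, facing the moving jaw at row 98. Fingers shut; back to the wheel, this time starting on the far side.

The manual's scale: shifts go in units of 5 mm. Converting my numbers, 77 mm is 15.4, 76 mm is 15.2.

{"api": "jog_arm", "payload": {"moves": [[[1.2,-0.2,0,0,0,0],[1.2,-0.2,0,0,0,0],[1.2,-0.2,6,0,0,0],[1.2,-0.2,12,0,0,0],[1.2,-0.2,15,0,0,0],[1.2,-0.2,15,0,0,0],[1.2,-0.2,15.2,0,0,0],[1.2,-0.2,15.4,0,0,0],[1.2,-0.2,15.4,0,0,0]]], "aperture": 0}}

```text
clock: 14.7
position: [533.7, 245.5, 75.4]
ee_rot: [-0.651, 0.759, -0.0, 0.001]
contact_force: [0.2, 1.0, -0.2]
gripper_width: -0.2
grasp_force: 0.0
```

{"api": "jog_arm", "payload": {"moves": [[[0,0,0.2,0,0,0],[0,0,0.2,0,0,0]]]}}

```text
clock: 14.9
position: [533.4, 245.5, 73.9]
ee_rot: [-0.651, 0.759, 0.0, 0.0]
contact_force: [0.2, 1.1, 0.5]
gripper_width: 0.2
grasp_force: 0.0
```

In the tool's units: 2 mm is 0.4, 1 mm is 0.2.

{"api": "jog_arm", "payload": {"moves": [[[0.4,0,0.2,0,0,0],[0.4,0,0.4,0,0,0],[0.4,0,0.4,0,0,0]]]}}

```text
clock: 15.2
position: [533.3, 243.6, 72.5]
ee_rot: [-0.652, 0.759, -0.0, 0.0]
contact_force: [-0.4, 0.0, 4.9]
gripper_width: 0.0
grasp_force: 2.3
```

{"api": "jog_arm", "payload": {"moves": [[[0,0,0.2,0,0,0],[0,0,0.2,0,0,0]]]}}

```text
clock: 15.4
position: [533.5, 244.0, 72.2]
ee_rot: [-0.652, 0.759, -0.0, 0.001]
contact_force: [-3.1, 1.2, 8.8]
gripper_width: 0.4
grasp_force: 4.0
```

In the tool's units: 24 mm is 4.8, 20 mm is 4.

{"api": "jog_arm", "payload": {"moves": [[[0.8,0,0,0,0,0],[1.6,0,0,0,0,0],[2.4,0,0,0,0,0],[3.2,0,0,0,0,0],[4,0,0,0,0,0],[4.8,0,0,0,0,0],[4.8,0,0,0,0,0]]]}}

```text
clock: 16.1
position: [530.2, 221.0, 72.6]
ee_rot: [-0.652, 0.759, 0.0, 0.002]
contact_force: [-4.8, 2.5, 8.9]
gripper_width: -0.5
grasp_force: 4.1
```

{"api": "jog_arm", "payload": {"moves": [[[0,0,-1.4,0,0,0],[-4.4,0,-1.4,0,0,0],[-4.4,0,-1.4,0,0,0],[-4.4,0,-0.4,0,0,0],[-4.4,0,0,0,0,0],[-4.4,0,0,0,0,0]]]}}

```text
clock: 16.7
position: [533.4, 242.6, 72.4]
ee_rot: [-0.652, 0.758, -0.0, 0.001]
contact_force: [-3.0, 2.1, 11.5]
gripper_width: 0.2
grasp_force: 5.9
```

{"api": "jog_arm", "payload": {"moves": [[[0.8,0,0,0,0,0],[1.6,0,0,0,0,0],[2.4,0,0,0,0,0],[2.4,0,0,0,0,0]]]}}

```text
clock: 17.1
position: [534.1, 232.9, 73.0]
ee_rot: [-0.652, 0.758, -0.0, 0.006]
contact_force: [1.0, 6.6, 8.6]
gripper_width: 0.1
grasp_force: 3.8
```

The rim force has risen to 6.6 N, so the jaw is bearing on the bracket. A little more drag, then lift and look.

In the tool's units: 8 mm is 1.6, 6 mm is 1.2.

{"api": "jog_arm", "payload": {"moves": [[[0.6,0,0,0,0,0],[1.2,0,0,0,0,0],[1.6,0,0,0,0,0],[1.6,0,0,0,0,0]]]}}

```text
clock: 17.5
position: [533.1, 225.0, 72.9]
ee_rot: [-0.652, 0.758, -0.0, 0.006]
contact_force: [1.4, 6.0, 7.5]
gripper_width: 0.1
grasp_force: 3.5
```

{"api": "jog_arm", "payload": {"moves": [[[0,0,-4,0,0,0],[0,0,-12,0,0,0],[-6,0,-16,0,0,0],[-6,0,-16,0,0,0],[-6,0,-16,0,0,0],[-6,0,-16,0,0,0]]]}}

```text
clock: 18.1
position: [533.1, 250.2, 148.8]
ee_rot: [-0.651, 0.759, 0.0, -0.002]
contact_force: [-0.6, -0.1, -0.1]
gripper_width: 0.3
grasp_force: 0.0
```

Run:
```python
from h import *; from bench import arm; import pickle
s,c=snap(arm,'wrist','w9');G,t=pickle.load(open('fit.pkl','rb'));im=cv2.imread('pics/w9.png');print(s['position'])
o=im.copy()
for x,y,z in[(15,-89,44),(-15,-89,44),(20,-19,55),(-20,-19,55),(15,-19,43),(-15,-19,43),(15,-5,43),(-15,-5,43)]:
    p=proj(c,R.from_euler('z',G[3]).apply([x,y,z])+[G[0],G[1],0])[0];print((x,y,z),p.round(1))
cv2.imwrite('pics/c9.png',cv2.resize(im[0:200,210:410],(600,600),interpolation=cv2.INTER_CUBIC))
```

```text
[533.13293146 250.21466402 148.81850251]
(15, -89, 44) [290.1 -59. ]
(-15, -89, 44) [338.9 -58.9]
(20, -19, 55) [283.7  62.2]
(-20, -19, 55) [345.6  62.2]
(15, -19, 43) [292.7  64.5]
(-15, -19, 43) [336.7  64.4]
(15, -5, 43) [293.2  86.2]
(-15, -5, 43) [336.3  86.2]
```

View pics/c9.png

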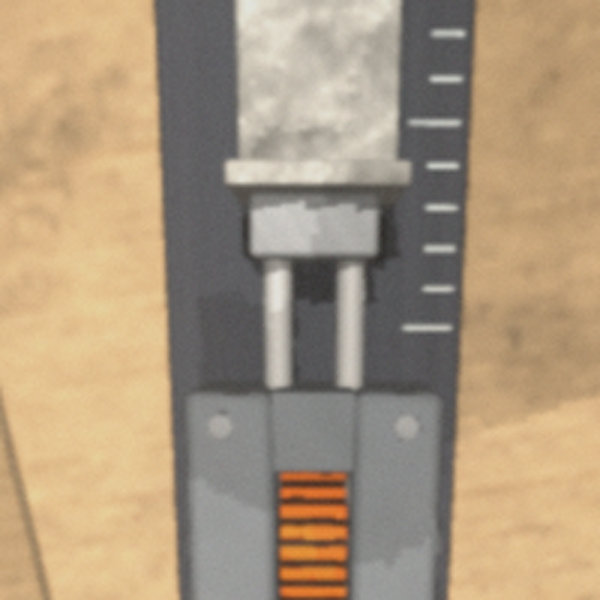

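The leg's outer edge is at row 62.0 (62.2 predicted for a seated bracket) and the jaw's back edge at 86.0 (86.2 predicted). The bracket is snug, centred and square, so I'm handing in.

```bash
python3 -c "
from bench import arm
print(arm.job_done())"
```

```text
the job is handed in; nothing more can be done
None
```

The bracket is flat on the bed and closed snugly between both jaws, checked by wrist camera (gap about 70 mm, centred and square to within about 1 mm); I handed the job in at about 18 s, and no verdict came back.

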